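Turn a slide carrier face up with a flat lifter and slide it home in the spotting jig

TASK

The slide carrier lies face down in the low bay of the spotting jig. Take the flat lifter by its handle, slide its blade under the carrier's flanged edge and tip the carrier over the step so that it lies face up on the rubber-faced bed, then push it with the lifter until its flange has passed the sprung noses under the two lips and is fully home, square against the back stop. Do not touch the carrier with the gripper and leave the other things alone; at the end lay the lifter flat on the bench, off the jig.

Things in the scene. Friction and masses are not known exactly. Their poses are not given: they have to be found in the camera images.
- jig: Spotting jig: aluminium base plate 286 long (its x) x 148 wide, fixed on the bench. Origin: on the bench, below the step's top edge; +x points from the low bay to the raised bed, z up. The bay's floor is flat, 5 above the bench, from x = -155 (open end) to x = 0. Side rails 130 apart run from x = -115 to 119, tops 18 above the bench.
- jig_step (a point): Middle of the top edge of the 7 high step between bay and bed, at jig x = 0, 12 above the bench. The bed behind it is flat, rubber-faced, 12 above the bench, from x = 0 to 119.
- jig_stop (a point): Foot of the upright back stop, at jig x = 119, at bed height. On it two steel lips, 28 wide at jig y = -38 and +38, reach back to x = 108.5, undersides 8.5, tops 12 above the bed. From each hangs a sprung round nose (x = 114.5, 4.5 above the bed) that holds the flange down: 5 to 12 N in all pushes the flange past both, on to the stop.
- carrier: Grey slide carrier, a stiff square-edged plate 96 (its x) x 124 (its y) x 9 thick, about 160 g, with three glass slides in its face; loose. Origin: centre of its face. It starts face down in the bay: z (out of its back) up, x about along jig x, its plain +x edge 4 to 12 short of the step. Face up, its z points down. Along its -x edge runs the flange.
- carrier_flange (a point): Middle of the flange's outer edge, at the carrier's back (carrier x = -48, z = 9). On the outer 13 the plate is only 6 thick, flush with the back: face down, there is a gap 3 high under it, ending 13 in at the upright wall of the 9 thick part.
- flange_corner_a (a point): Point of the flange's outer edge 55 to the carrier's -y side of the middle, at the back face.
- flange_corner_b (a point): Point of the flange's outer edge 55 to the carrier's +y side of the middle, at the back face.
- lifter: Flat lifter (slice), about 110 g, lying steadily on its blade on the bench, the black handle in the air; loose. Origin: underside of the blade's heel; +x to the tip, z up. Steel blade x = 0 to 90, 40 wide, 2.4 thick, the last 10 at the tip 36 wide, 1.6 thick. Handle: a bar 16 wide (y) x 18, rising backwards from the heel at 35 degrees, its end 75 up.
- lifter_tip (a point): Middle of the blade's tip edge, at the underside (lifter x = 90, z = 0).
- lifter_grip (a point): Centre of the handle where it is best gripped from above, across its 16 mm width: 54 behind the heel, 40 above the blade's underside.
- pipette: White pipette, 254 long, lying; bystander.
- timer: White lab timer 62 x 62 x 19; bystander.
- fittings_dish: Glass dish with fittings, 60 across; bystander.
- syringe: Clear syringe, 109 long, lying; bystander.
- marker: Black and white marker, 135 long, lying; bystander.
- scissors: Scissors, 199 long, lying; bystander.

How it is judged:
By the outcome, as a careful person would: the job done as asked, in the order asked, and still so for the second after the job is handed in, with the robot touching nothing.
It also fails if it takes over 69 s, if anything falls off the work surface, if the arm or the gripper's body presses on something with over 40 N, if the wrist force passes 120 N, or if a joint passes its speed limit or range.

ROBOT

A 7-joint arm with a two-finger parallel gripper is mounted at the origin on a cart in front of the work surface, level with it; the furniture and walls round the work are solid. World frame = base frame: x ahead of the robot, y to its left, z up, the work surface at z = 0. Lengths are in m, angles in degrees, forces in N, time in s.
With the tool pointing down it reaches from about 0.425 to 0.875 m from the base axis. Payload 4.7 kg.
Tool frame: the origin (TCP) lies on the centre line of the jaws, within the pads' length; the fingertips stand 14 mm ahead of it and the grasp point (between the pads) lies 5 mm behind it; z points along the fingers, y is the line along which they close (so a half turn about z gives the same grasp; the last joint's range is limited). The gripper opens to 87 mm and grips with 3 to 60 N. Pads are 19 mm wide; open, the fingers measure 117 mm over their backs; the gripper's body (75 mm by 190 mm) begins 51 mm behind the grasp point.
Start: joints at [-72.244, 18.392, -4.016, 83.108, 1.295, 78.541, -3.26], TCP at [0.19, 0.622, 0.237] pointing down, gripper open.
Joint ranges: [-163.93, 163.93], [-17.29, 119.83], [-79.2, 71.16], [3.27, 140.29], [-89.18, 269.18], [5.43, 117.66], [-154.24, 154.24]. Speed limits (degrees/s): [147.25, 147.25, 180, 180, 180, 180, 180].

INTERFACE

Orientations are given as [roll, pitch, yaw] about the fixed x, y, z axes, in that order (R = Rz(yaw) Ry(pitch) Rx(roll)).
In Python, from cell import env gives the robot as it stands.
- The arm moves only by the tool jog_arm, never from a script. Its argument "motion" is a list that holds one entry, the list of rows, each a list of 7 numbers: the shift along the tool's x, y, z in units of 0.1 m (1.0 is 0.1 m), then the turn, a rotation vector about the tool's x, y, z in units of 180 degrees (1.0 is 180 degrees), then the closure, from 0 (fully open) to 1 (shut). A call has 1 to 5 rows; each row is the pose to reach, as a shift and turn from the pose commanded when the call began, along the tool's axes at that moment, turning the shorter way round; what a row does not reach only later rows make up. A row lasts 1/10 s, in which the tool goes at most 50 mm and 8.59 degrees, less where a joint would pass 70% of its speed; a pose out of reach is approached as far as the arm can. A call with a number of a shift or a turn outside -1 to 1 is refused whole. A call with a gripper value outside its range is refused whole. The fingers move at their own pace and stop on an object; "grip_force" is the grip in N (left out, the last holds). Time passes only in rows, so rows that repeat a pose let the fingers close. It gives the time, the measured TCP pose, the force, the opening and the grip force at its end, in the units of the state.
- env.get_obs(): the state, without advancing time (a new reading comes with each control period).
- env.read_camera(name): name is "scene" or "top"; returns (picture, depth): 420x560x3 uint8, red, green, blue; 420x560 float32, m along the optical axis (not along the pixel's ray), 0 where there is no reading.
- env.camera_info(name): a dict with "camera_matrix" (3x3 intrinsics, pixels), "origin" and "orientation" of the camera in the world. Camera axes: x right, y down, z forward; pixel columns grow to the right and rows downward; lengths in m; the calibration is good to about 2 mm. A picture is of the moment at which its call begins. camera_info takes no time and is no camera call.
- env.sign_off(): hands the job in; it is judged then, once.
The state is a dict: "time_s": time; "qpos": joint angles; "joint_velocities": joint speeds; "effort": joint torques, N m; "tool_pos": TCP position; "tool_rot": TCP orientation; "force": force on the tool from outside, world axes, zero at the start; "wrist_torque": the same for the moment, N m; "grip_width": finger opening in m; "grasp_force": force on a finger pad.
Only numpy, scipy, OpenCV 4.12 (cv2) and the standard library are available. Lean on these libraries where they do the work, as an engineer would, in place of code of your own. Each camera call takes 0.05 s, during which the arm holds its last target. There are 200 camera calls.

## Working session

There is one attempt and no reset: what is moved stays moved. The work goes in short steps, Python scripts to look and compute and a tool call to move; the robot and the scene stay as the last step left them, time stands still between calls to the robot, and variables do not carry over. Pictures are saved under pics/ and viewed, at most 10 in all, crops included, and the job is handed in when it is done.

Besides the shell and the picture viewer there is one more tool, called as name(argument=value, ...) on one line, values as JSON. jog_arm: Moves the arm, as the interface text tells. Shifts and turns lie within -1 to 1; 1 stands for 0.1 m of shift or 180 degrees of turn. Its arguments: {"type":"object","properties":{"motion":{"type":"array","items":{"type":"array","items":{"type":"array","items":{"type":"number"}}}},"grip_force":{"type":"number"}},"required":["motion"]}

```bash
mkdir -p pics; ls; cat > h.py <<'E'
import numpy as np, cv2
from cell import env
from scipy.spatial.transform import Rotation as R
def cam(n):
    i=env.camera_info(n); K=np.array(i["camera_matrix"]); o=np.array(i["origin"]); q=np.array(i["orientation"])
    M=q if q.shape==(3,3) else (R.from_euler('xyz',q,degrees=True).as_matrix() if q.size==3 else R.from_quat(q).as_matrix())
    return K,o,M
def ray(n,u,v,z):
    K,o,M=cam(n); d=M@np.linalg.inv(K)@np.array([u,v,1.]); return o+d*(z-o[2])/d[2]
def proj(n,p):
    K,o,M=cam(n); c=K@(M.T@(np.array(p)-o)); return c[:2]/c[2]
def cloud(n,dep):
    K,o,M=cam(n); v,u=np.mgrid[:dep.shape[0],:dep.shape[1]]
    P=np.stack([(u-K[0,2])/K[0,0]*dep,(v-K[1,2])/K[1,1]*dep,dep],-1); return P@M.T+o
def snap(n,name,crop=None,s=1):
    im,d=env.read_camera(n); np.savez(''+name+'.npz',im=im,d=d)
    c=im if crop is None else im[crop[1]:crop[3],crop[0]:crop[2]]
    c=cv2.resize(c,None,fx=s,fy=s,interpolation=cv2.INTER_CUBIC); cv2.imwrite('pics/'+name+'.png',c[...,::-1]); return im,d
E
python3 - <<'E'
from h import *
for n in("scene","top"):
    print(env.camera_info(n)); snap(n,n+'0',s=1.4)
print(env.get_obs())
E
```

```text
pics
{'camera_matrix': array([[498.99018141,   0.        , 285.48633627],
       [  0.        , 498.99018141, 201.24934255],
       [  0.        ,   0.        ,   1.        ]]), 'origin': array([-0.00637102, -0.56421153,  0.45662541]), 'orientation': array([-112.39297526,    0.44921206,  -34.30484531])}
{'camera_matrix': array([[427.28047693,   0.        , 283.06914024],
       [  0.        , 427.28047693, 210.10695422],
       [  0.        ,   0.        ,   1.        ]]), 'origin': array([0.35734494, 0.25656455, 0.93603761]), 'orientation': array([-168.29251299,    0.20262046,  -94.45896946])}
{'time_s': 0.1, 'qpos': array([-72.24481916,  18.4332257 ,  -4.01349203,  83.16738463,
         1.2967689 ,  78.54094873,  -3.25889486]), 'joint_velocities': array([-0.01664438, -0.11093917,  0.14674007, -0.2209247 , -0.07034205,
        0.03505385,  0.09172213]), 'effort': array([-4.04057855e-04, -4.92573094e+01, -4.06060964e-01, -3.13399243e+01,
       -6.40728185e-02,  3.95986461e-02,  6.87056649e-05]), 'tool_pos': array([0.18941142, 0.62130297, 0.23559321]), 'tool_rot': array([-1.79903761e+02,  7.83472961e-03,  1.63053931e+02]), 'force': array([-0.85004106,  0.56702934,  1.15706701]), 'wrist_torque': array([ 0.03185491, -0.02512057,  0.01488189]), 'grasp_force': 0.0, 'grip_width': 0.08707352448983553}
```

View pics/top0.png

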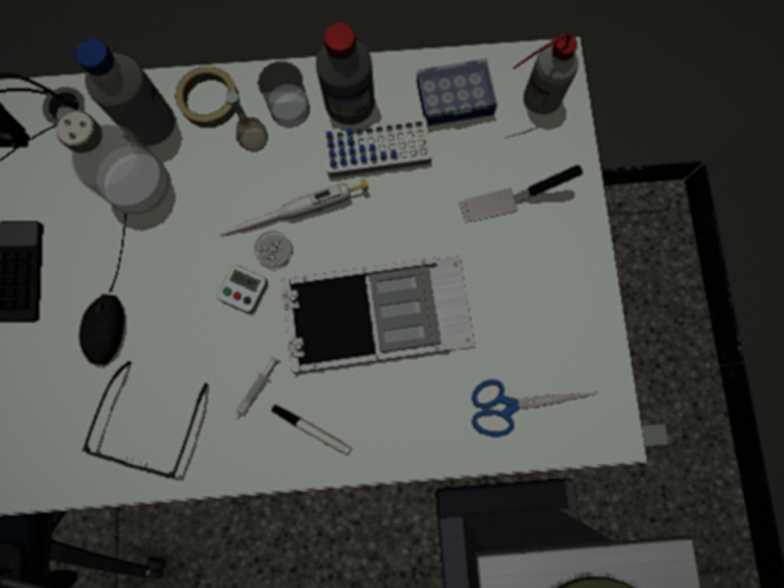

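View pics/scene0.png

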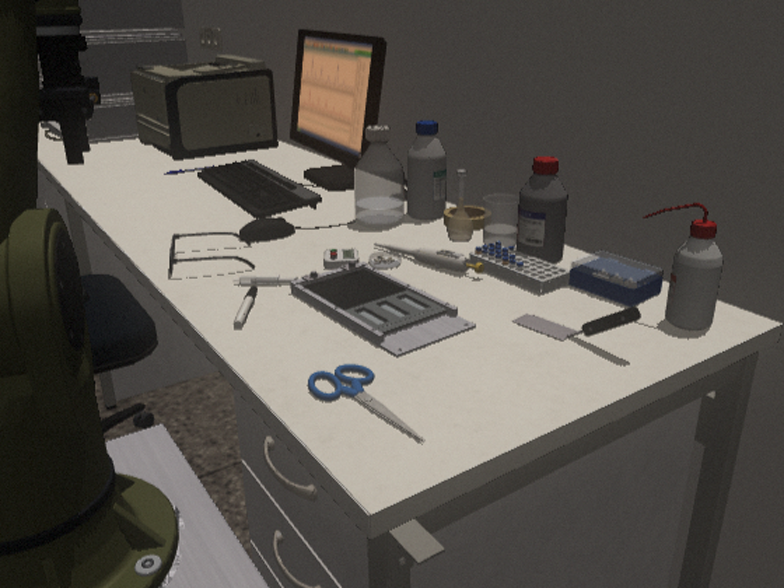

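The jig lies in the middle: bay with the grey carrier on the right, black bed on the left (top0, about 285–475, 258–370). So jig +x is about world +y. The lifter blade is at 460–515, 205, with its tip to the left.

```bash
python3 - <<'E'
from h import *
a=np.load('top0.npz')['im']
c=a[110:275,195:425]; c=cv2.resize(c,None,fx=3.4,fy=3.4,interpolation=cv2.INTER_CUBIC)
c=cv2.convertScaleAbs(c,alpha=1.3); cv2.imwrite('pics/crop1.png',c[...,::-1])
for n in('top','scene'):
    z=np.load(n+'0.npz'); P=cloud(n,z['d'])
    for lo,hi in[(-.003,.003),(.003,.008),(.009,.0135),(.0135,.016),(.016,.02),(.03,.09)]:
        m=(P[...,2]>lo)&(P[...,2]<hi)&(P[...,0]>.3)&(P[...,0]<.7)&(P[...,1]>-.2)&(P[...,1]<.4)
        print(n,lo,hi,m.sum())
    for uv in [(340,218),(268,228),(290,222),(240,232),(330,160),(395,127),(340,147)] if n=='top' else []: print(uv,P[uv[1],uv[0]])
E
```

```text
top -0.003 0.003 27476
top 0.003 0.008 2992
top 0.009 0.0135 3900
top 0.0135 0.016 933
top 0.016 0.02 578
top 0.03 0.09 89
(340, 218) [ 0.52351989  0.11943002 -0.00218188]
(268, 228) [0.51269107 0.28117984 0.00305059]
(290, 222) [0.52138497 0.23173676 0.00825474]
(240, 232) [0.50721666 0.34263112 0.01167653]
(330, 160) [ 0.6601833   0.12813079 -0.00218385]
(395, 127) [ 0.70740678 -0.01480843  0.05103452]
(340, 147) [0.68753916 0.10293748 0.00383039]
scene -0.003 0.003 21964
scene 0.003 0.008 2499
scene 0.009 0.0135 1172
scene 0.0135 0.016 1467
scene 0.016 0.02 730
scene 0.03 0.09 168
```

View pics/crop1.png

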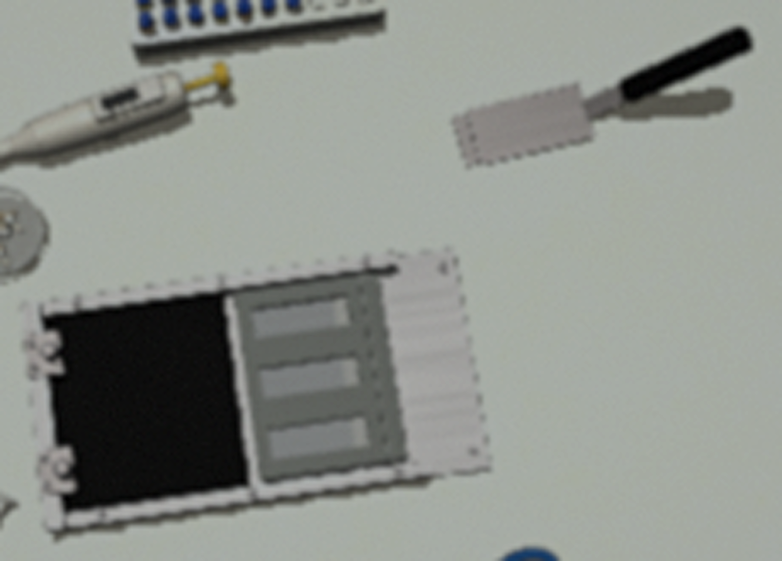

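The crop shows the bed's right edge (step) from (225,293) to (245,487). The carrier runs from (235,290) to (407,460), with the base plate's open end at (455,250)–(490,470). The lifter blade tip is at (455–470, 118–167) and the handle end at (740,40).

```bash
python3 - <<'E'
from h import *
a=np.load('top0.npz')['im']; g=a.max(2).astype(int)
s=lambda x,y:(195+x/3.4-.35,110+y/3.4-.35)
def big(m):
    n,l,st,_=cv2.connectedComponentsWithStats(m.astype(np.uint8)); k=1+np.argmax(st[1:,4]); return (l==k)
roi=np.zeros(g.shape,bool); roi[190:265,200:275]=1
bed=big((g<45)&roi)
roi[:]=0; roi[185:258,262:316]=1
hsv=cv2.cvtColor(a,cv2.COLOR_RGB2HSV)
bl=cv2.GaussianBlur(a,(3,3),0).max(2)
print('lum samples',[int(g[int(s(*p)[1]),int(s(*p)[0])]) for p in((140,400),(245,400),(330,340),(300,380),(440,350),(520,120),(600,300))])
def quad(m,z,nm):
    c=max(cv2.findContours(m.astype(np.uint8),0,1)[0],key=cv2.contourArea)
    r=cv2.minAreaRect(c); b=cv2.boxPoints(r)
    W=np.array([ray('top',u,v,z)[:2] for u,v in b])
    print(nm,r[0],W.mean(0).round(4),'sides',[round(float(np.linalg.norm(W[i]-W[i-1]))*1e3,1) for i in range(4)],b.round(1).tolist()); 
    return W
quad(bed,.012,'bed')
car=big((g>60)&(g<118)&roi); quad(car,.014,'carrier')
def pts(nm,L):
    W=np.array([ray('top',*s(x,y),z) for x,y,z in L]); print(nm,W[:,:2].round(4).tolist()); return W
pts('bed crn',[(225,293,.012),(245,487,.012),(42,318,.012),(62,512,.012)])
B=pts('base crn',[(455,250,.005),(490,470,.005),(25,303,.005),(55,535,.005)])
C=pts('carrier',[(235,290,.014),(258,483,.014),(380,277,.014),(407,460,.014)])
L=pts('blade',[(454,118,.002),(470,167,.002),(580,84,.002),(593,139,.002)])
roi[:]=0; roi[112:145,370:425]=1
h=big((g<50)&roi); v,u=np.nonzero(h); print('handle',u.min(),u.max(),v.min(),v.max())
pts('h end',[(742,38,.07),(625,90,.025)])
P=cloud('top',np.load('top0.npz')['d']); 
print('bench z',np.median(P[150:170,300:340,2]),'bed',np.median(P[bed][:,2]),'car',np.median(P[car][:,2]),'handle z',P[h][:,2].min(),P[h][:,2].max())
hp=P[h]; o=np.argsort(hp[:,1]); print(hp[o][::8].round(4).tolist())
E
```

```text
lum samples [11, 126, 75, 95, 125, 103, 133]
bed (237.2286376953125, 227.44366455078125) [0.5186 0.3481] sides [130.9, 121.5, 131.2, 118.2] [[206.60000610351562, 201.39999389648438], [261.0, 195.0], [267.8999938964844, 253.5], [213.5, 259.8999938964844]]
carrier (286.940673828125, 221.41232299804688) [0.5236 0.2384] sides [158.2, 119.7, 158.3, 115.7] [[258.20001220703125, 187.39999389648438], [311.79998779296875, 184.5], [315.70001220703125, 255.39999389648438], [262.1000061035156, 258.3999938964844]]
bed crn [[0.5847, 0.2917], [0.457, 0.2876], [0.5774, 0.4119], [0.4503, 0.4045]]
base crn [[0.6037, 0.138], [0.4564, 0.1301], [0.59, 0.4238], [0.4367, 0.4107]]
carrier [[0.5857, 0.285], [0.4587, 0.2791], [0.587, 0.1899], [0.4659, 0.1834]]
blade [[0.6967, 0.1291], [0.6612, 0.1218], [0.7143, 0.0412], [0.6744, 0.037]]
handle 377 415 118 140
h end [[0.7109, -0.0493], [0.6989, 0.0172]]
bench z -0.0009888001082097864 bed 0.010514223551345181 car 0.011297970160785042 handle z 0.01587221979559794 0.9360376136096774
[[0.7053, -0.0529, 0.0708], [0.7146, -0.0497, 0.0712], [0.7142, -0.0471, 0.0725],
[... 202 characters left out ...]
24, 0.0595], [0.7078, -0.0307, 0.0581], [0.7119, -0.0285, 0.0599], [0.6985, -0.0263, 0.0534], [0.7086, -0.0243, 0.0574], [0.6971, -0.0221, 0.0518], [0.7032, -0.02, 0.0546], [0.7077, -0.0182, 0.0552], [0.6982, -0.0167, 0.0387], [0.6987, -0.0141, 0.0495], [0.7015, -0.0124, 0.0487], [0.7019, -0.0104, 0.0481], [0.7002, -0.0082, 0.0471], [0.6989, -0.0064, 0.0448], [0.6959, -0.0047, 0.0409], [0.6941, -0.0016, 0.0342], [0.6987, -0.0007, 0.0405], [0.7079, 0.0016, 0.036], [0.6923, 0.0039, 0.0277], [0.6945, 0.0052, 0.0345], [0.7012, 0.0069, 0.0359], [0.6958, 0.0089, 0.032], [0.6948, 0.0106, 0.0289], [0.7011, 0.0126, 0.0312], [0.6995, 0.0147, 0.0298], [0.6959, 0.0169, 0.0273], [0.7019, 0.0188, 0.0186]]
```

```bash
cat >> h.py <<'E'
def plan(wps,cur=None):
    "wps: (x,y,z,roll,pitch,yaw) chain from the measured pose; prints tool-frame shifts and turns"
    o=env.get_obs(); p=np.array(o['tool_pos']); M=R.from_euler('xyz',o['tool_rot'],degrees=True)
    for w in wps:
        q=np.array(w[:3]); N=R.from_euler('xyz',w[3:],degrees=True)
        print((M.inv().apply(q-p)*10).round(3).tolist(),((M.inv()*N).as_rotvec()/np.pi).round(4).tolist()); p,M=q,N
E
python3 - <<'E'
from h import *
for n in('top','scene'):
    P=cloud(n,np.load(n+'0.npz')['d']).reshape(-1,3)
    for lo,hi in((.07,.12),(.12,.25)):
        m=(P[:,2]>lo)&(P[:,2]<hi)&(P[:,0]>.6)&(P[:,0]<1)&(P[:,1]>-.15)&(P[:,1]<.12)
        print(n,lo,m.sum(),P[m].min(0) if m.any() else '',P[m].max(0) if m.any() else '')
a,b=np.array([.189,.621]),np.array([.56,.10])
W=[]
for k in range(1,6):
    p=a+(b-a)*k/5; W.append((*p,.236,180,0,163-k*12.54))
W+=[(.63,.04,.236,180,0,100.3),(.704,-.015,.2,180,0,100.3),(.704,-.015,.11,180,0,100.3)]
plan(W)
E
```

```text
top 0.07 897 [ 0.70304042 -0.14978863  0.0700107 ] [0.99999989 0.1197024  0.11999242]
top 0.12 550 [ 0.8406745  -0.05312118  0.12010391] [0.89076868 0.05019191 0.18236904]
scene 0.07 1513 [ 0.70083171 -0.08921969  0.07000419] [0.99999913 0.11923949 0.11993919]
scene 0.12 2506 [ 0.8398363  -0.07875587  0.12004825] [0.9999996  0.11987832 0.24998133]
[-1.01, -0.785, -0.003] [-0.0005, 0.0001, 0.07]
[-1.159, -0.541, -0.0] [0.0, -0.0, 0.0697]
[-1.249, -0.276, -0.0] [-0.0, -0.0, 0.0697]
[-1.279, 0.002, 0.0] [0.0, -0.0, 0.0697]
[-1.248, 0.279, 0.0] [0.0, -0.0, 0.0697]
[-0.715, 0.581, 0.0] [0.0, -0.0, 0.0]
[-0.673, 0.63, 0.36] [0.0, 0.0, 0.0]
[0.0, -0.0, 0.9] [0.0, 0.0, 0.0]
```

jog_arm(motion=[[[-0.5, -0.39, 0, 0, 0, 0.035, 0], [-1.0, -0.78, 0, 0, 0, 0.07, 0], [-1.0, -0.78, 0, 0, 0, 0.07, 0]]])

```text
time_s: 0.4
tool_pos: [0.2658, 0.5142, 0.236]
tool_rot: [-179.9, 0.1, 150.1]
force: [1.0, -1.2, 0.0]
grip_width: 0.0871
grasp_force: 0.0
```

jog_arm(motion=[[[-0.5, -0.25, 0, 0, 0, 0.035, 0], [-1.0, -0.5, 0, 0, 0, 0.07, 0], [-1.0, -0.5, 0, 0, 0, 0.07, 0]]])

```text
time_s: 0.7
tool_pos: [0.3293, 0.4194, 0.2365]
tool_rot: [-180.0, 0.2, 137.2]
force: [0.2, 0.1, -0.0]
grip_width: 0.0873
grasp_force: 0.0
```

jog_arm(motion=[[[-0.5, -0.13, 0, 0, 0, 0.035, 0], [-1.0, -0.25, 0, 0, 0, 0.07, 0], [-1.0, -0.25, 0, 0, 0, 0.07, 0]]])

```text
time_s: 1.0
tool_pos: [0.3866, 0.3333, 0.2366]
tool_rot: [180.0, 0.2, 124.6]
force: [-0.2, -0.7, 0.5]
grip_width: 0.0874
grasp_force: 0.0
```

jog_arm(motion=[[[-0.5, 0, 0, 0, 0, 0.035, 0], [-1.0, 0, 0, 0, 0, 0.07, 0], [-1.0, 0, 0, 0, 0, 0.07, 0]]])

```text
time_s: 1.3
tool_pos: [0.4439, 0.2513, 0.2367]
tool_rot: [179.9, 0.2, 112.0]
force: [-0.6, 0.0, -0.6]
grip_width: 0.087
grasp_force: 0.0
```

jog_arm(motion=[[[-0.5, 0.1, 0, 0, 0, 0.035, 0], [-1.0, 0.2, 0, 0, 0, 0.07, 0], [-1.0, 0.2, 0, 0, 0, 0.07, 0], [-1.0, 0.2, 0, 0, 0, 0.07, 0]]])

```text
time_s: 1.7
tool_pos: [0.4972, 0.1726, 0.2363]
tool_rot: [-180.0, -0.0, 100.0]
force: [-0.7, 0.9, -0.1]
grip_width: 0.0871
grasp_force: 0.0
```

```bash
python3 - <<'E'
from h import *
o=env.get_obs(); print(o['time_s'],o['tool_pos'],o['tool_rot'],o['qpos'])
p=o['tool_pos']; m=(p[:2]+np.array([.704,-.015]))/2
plan([(*m,.236,180,0,100.3),(.704,-.015,.2,180,0,100.3),(.704,-.015,.11,180,0,100.3),(.704,-.015,.035,180,0,100.3)])
E
```

```text
1.7 [0.49716025 0.17259871 0.23631254] [-1.79970110e+02 -5.75887187e-03  9.99677666e+01] [-43.38166314   3.01884223  22.24817734 101.40758677  -1.1902135
  75.82908953 -10.90159949]
[-1.103, 0.856, 0.003] [-0.0002, -0.0, -0.0018]
[-1.108, 0.85, 0.36] [0.0, 0.0, 0.0]
[0.0, -0.0, 0.9] [0.0, 0.0, 0.0]
[0.0, -0.0, 0.75] [0.0, 0.0, 0.0]
```

jog_arm(motion=[[[-0.37, 0.285, 0, 0, 0, 0, 0], [-0.74, 0.57, 0, 0, 0, 0, 0]]])

```text
time_s: 1.9
tool_pos: [0.5655, 0.114, 0.2364]
tool_rot: [-180.0, -0.1, 100.6]
force: [1.0, 0.0, 0.3]
grip_width: 0.0873
grasp_force: 0.0
```

jog_arm(motion=[[[-0.37, 0.285, 0, 0, 0, 0, 0], [-0.74, 0.57, 0, 0, 0, 0, 0]]])

```text
time_s: 2.1
tool_pos: [0.6357, 0.0498, 0.2362]
tool_rot: [-180.0, -0.1, 100.4]
force: [0.7, 0.4, 1.1]
grip_width: 0.0869
grasp_force: 0.0
```

jog_arm(motion=[[[-0.37, 0.285, 0.15, 0, 0, 0, 0], [-0.73, 0.57, 0.4, 0, 0, 0, 0], [-0.73, 0.57, 0.9, 0, 0, 0, 0], [-0.73, 0.57, 0.9, 0, 0, 0, 0], [-0.73, 0.57, 0.9, 0, 0, 0, 0]]])

```text
time_s: 2.6
tool_pos: [0.7027, -0.0112, 0.1452]
tool_rot: [-179.8, -0.1, 100.3]
force: [0.5, 0.3, 1.1]
grip_width: 0.0869
grasp_force: 0.0
```

```bash
python3 - <<'E'
from h import *
snap('top','top1',(250,40,480,210),3.4)
o=env.get_obs(); print(o['time_s'],o['tool_pos'],o['tool_rot'],o['qpos'])
plan([(.704,-.015,.09,180,0,100.3),(.704,-.015,.035,180,0,100.3)])
E
```

```text
2.65 [ 0.7040402  -0.01135443  0.14771102] [ 1.79949282e+02 -9.59507293e-02  1.00269180e+02] [-22.13541695  29.82979116  29.65104898  81.73684479 -15.07785009
  72.3380882   19.08191576]
[-0.037, -0.007, 0.577] [0.0003, -0.0005, -0.0002]
[0.0, -0.0, 0.55] [0.0, 0.0, 0.0]
```

View pics/top1.png

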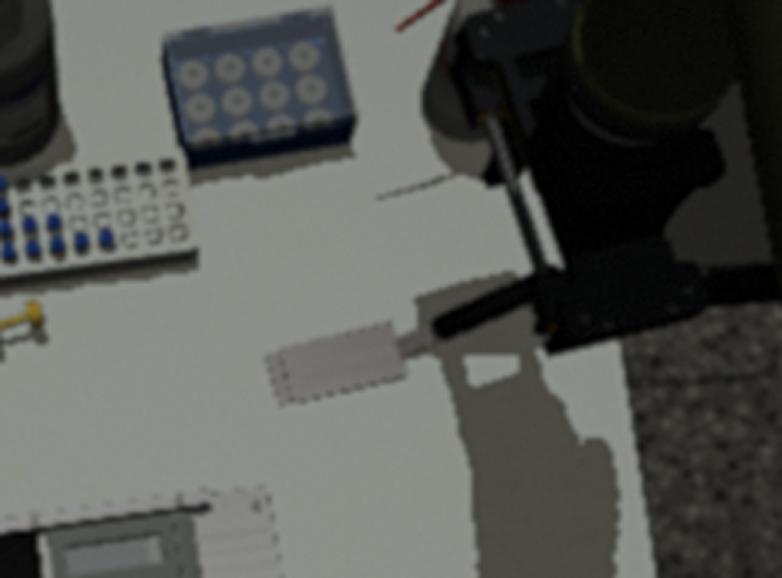

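The gripper hovers astride the handle at (540,290) with the bottle clear beyond; descending.

jog_arm(motion=[[[-0.04, 0, 0.3, 0, 0, 0, 0], [-0.04, 0, 0.57, 0, 0, 0, 0], [-0.04, 0, 0.57, 0, 0, 0, 0]]])

```text
time_s: 2.95
tool_pos: [0.7032, -0.0159, 0.0889]
tool_rot: [-179.9, -0.1, 100.2]
force: [-0.1, 0.5, -0.5]
grip_width: 0.087
grasp_force: 0.0
```

jog_arm(motion=[[[0, 0, 0.2, 0, 0, 0, 0], [0, 0, 0.4, 0, 0, 0, 0], [0, 0, 0.54, 0, 0, 0, 0], [0, 0, 0.54, 0, 0, 0, 0]]])

```text
time_s: 3.35
tool_pos: [0.7042, -0.017, 0.0357]
tool_rot: [-180.0, -0.1, 100.1]
force: [-0.6, 0.2, -0.4]
grip_width: 0.0866
grasp_force: 0.0
```

jog_arm(motion=[[[0, 0, 0, 0, 0, 0, 0.85], [0, 0, 0, 0, 0, 0, 0.85], [0, 0, 0, 0, 0, 0, 0.9], [0, 0, 0, 0, 0, 0, 1], [0, 0, 0, 0, 0, 0, 1]]], grip_force=10)

```text
time_s: 3.85
tool_pos: [0.7047, -0.0183, 0.036]
tool_rot: [180.0, -0.0, 100.1]
force: [0.2, -0.1, -0.8]
grip_width: 0.0549
grasp_force: 0.0
```

jog_arm(motion=[[[0, 0, 0, 0, 0, 0, 1], [0, 0, 0, 0, 0, 0, 1], [0, 0, 0, 0, 0, 0, 1], [0, 0, 0, 0, 0, 0, 1], [0, 0, 0, 0, 0, 0, 1]]], grip_force=60)

```text
time_s: 4.35
tool_pos: [0.7046, -0.0184, 0.0356]
tool_rot: [180.0, -0.0, 100.1]
force: [0.8, -0.2, -1.2]
grip_width: 0.0156
grasp_force: 60.1
```

```bash
python3 - <<'E'
from h import *
plan([(.7046,-.0184,.0856,180,0,100.1),(.62,-.002,.0856,180,0,96.6),(.5373,.0145,.0856,180,0,93.2)])
E
```

```text
[-0.001, 0.0, -0.5] [0.0001, -0.0, -0.0003]
[0.31, -0.804, -0.0] [0.0, -0.0, 0.0194]
[0.259, -0.803, -0.0] [0.0, -0.0, 0.0189]
```

jog_arm(motion=[[[0, 0, -0.25, 0, 0, 0, 1], [0, 0, -0.5, 0, 0, 0, 1], [0, 0, -0.5, 0, 0, 0, 1]]])

```text
time_s: 4.65
tool_pos: [0.707, -0.0188, 0.0895]
tool_rot: [179.6, 0.1, 100.0]
force: [0.5, -1.3, -0.0]
grip_width: 0.0153
grasp_force: 60.0
```

jog_arm(motion=[[[0.1, -0.25, 0, 0, 0, 0.006, 1], [0.2, -0.53, 0, 0, 0, 0.013, 1], [0.31, -0.8, 0, 0, 0, 0.0194, 1], [0.31, -0.8, 0, 0, 0, 0.0194, 1]]])

```text
time_s: 5.05
tool_pos: [0.6157, -0.0007, 0.0837]
tool_rot: [-179.7, -0.1, 96.6]
force: [0.3, -0.4, -2.3]
grip_width: 0.0152
grasp_force: 60.0
```

jog_arm(motion=[[[0.09, -0.25, 0, 0, 0, 0.006, 1], [0.18, -0.53, 0, 0, 0, 0.013, 1], [0.26, -0.8, 0, 0, 0, 0.019, 1], [0.26, -0.8, 0, 0, 0, 0.019, 1], [0.26, -0.8, 0, 0, 0, 0.019, 1]]])

```text
time_s: 5.55
tool_pos: [0.5382, 0.0151, 0.0855]
tool_rot: [179.9, -0.0, 93.2]
force: [0.4, 0.7, -1.0]
grip_width: 0.0152
grasp_force: 60.0
```

jog_arm(motion=[[[0, 0, 0.1, 0, 0, 0, 1], [0, 0, 0.2, 0, 0, 0, 1], [0, 0, 0.3, 0, 0, 0, 1], [0, 0, 0.3, 0, 0, 0, 1]]])

```text
time_s: 5.95
tool_pos: [0.5365, 0.0144, 0.0532]
tool_rot: [-179.8, 0.1, 93.1]
force: [-0.5, -0.1, -1.3]
grip_width: 0.0156
grasp_force: 60.0
```

```bash
python3 - <<'E'
from h import *
snap('top','top2',(230,150,430,290),3.9)
snap('scene','sc2',(190,160,390,290),4)
o=env.get_obs(); print(o['time_s'],o['tool_pos'],o['tool_rot'],o['qpos'],o['force'],o['wrist_torque'])
E
```

```text
6.05 [0.53764997 0.0145698  0.05485109] [-1.79932691e+02  3.55084963e-02  9.31243135e+01] [-32.35011702  15.88435512  31.62412881 111.40216477  -9.98870774
  55.45417056   7.12426895] [ 0.86741919 -0.11613839 -1.13798993] [-0.13746531 -0.02585951  0.00855009]
```

View pics/top2.png

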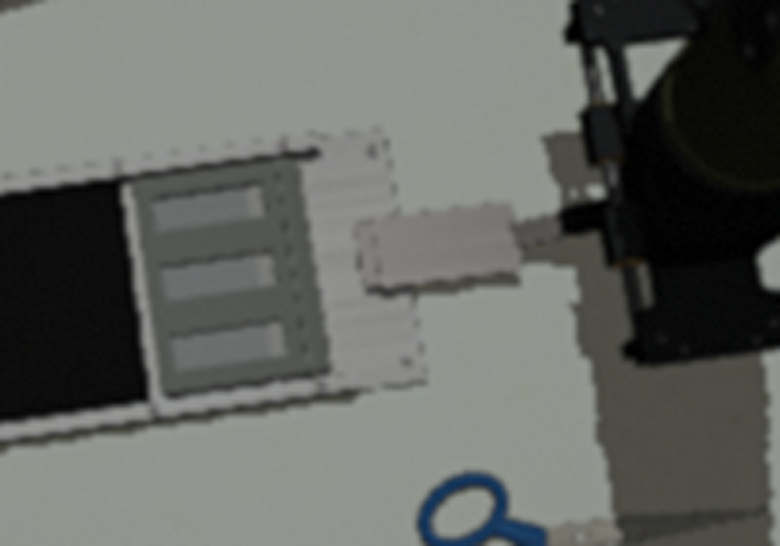

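View pics/sc2.png

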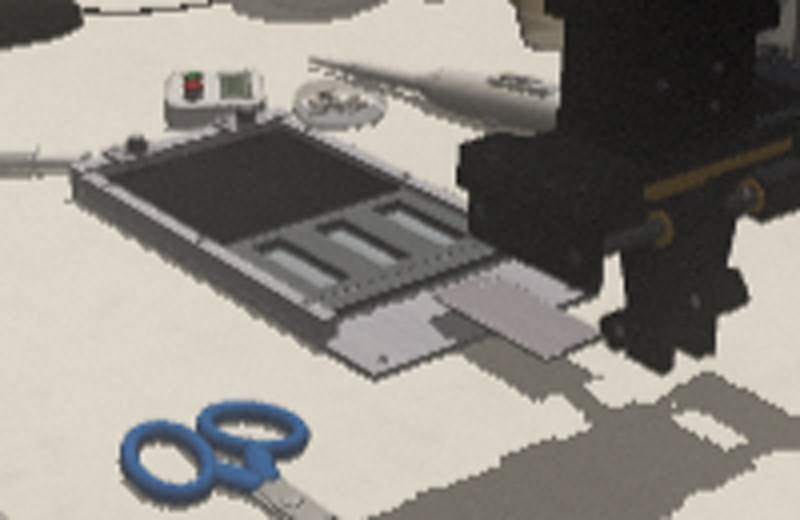

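Blade tip mid is at (365,255) and the flange edge runs from (299,165) to (329,370). The blade looks level and centred; I'll work out the tip offset from the TCP.

```bash
python3 - <<'E'
from h import *
s=lambda x,y:(230+x/3.9-.37,150+y/3.9-.37)
r=lambda x,y,z:ray('top',*s(x,y),z)[:2]
O=np.array([.521,.289]); t=np.radians(93.3); ex=np.array([np.cos(t),np.sin(t)]); ey=np.array([-ex[1],ex[0]])
J=lambda p:((p-O)@ex*1e3,(p-O)@ey*1e3)
for n,p in dict(tipA=(358,220,.021),tipB=(372,290,.021),heA=(512,203,.021),heB=(522,273,.021),fa=(299,165,.014),fb=(329,370,.014),ca=(130,182,.014),cb=(162,396,.014),stA=(120,180,.012),stB=(147,404,.012),endA=(382,130,.005),endB=(425,383,.005)).items():
    w=r(*p); print(n,w.round(4),np.round(J(w),1))
P=cloud('top',np.load('top2.npz')['d'])
u,v=s(440,250); print('blade depth z',np.median(P[int(v)-3:int(v)+3,int(u)-12:int(u)+12,2]), 'bench',np.median(P[160:175,345:360,2]))
print('tcp',np.round(J(env.get_obs()['tool_pos'][:2]),1))
E
```

```text
tipA [0.5491 0.1606] [-129.8  -20.7]
tipB [0.5088 0.1566] [-131.4   19.8]
heA [0.5521 0.0733] [-217.2  -18.6]
heB [0.5118 0.0723] [-215.8   21.6]
fa [0.5852 0.1903] [-102.3  -58.4]
fb [0.4669 0.1841] [-101.6   60. ]
ca [0.5828 0.287 ] [ -5.5 -61.6]
cb [0.4598 0.2776] [-7.8 61.8]
stA [0.5849 0.2927] [ -0. -64.]
stB [0.4562 0.2863] [ 1.  64.8]
endA [0.6044 0.14  ] [-153.6  -74.7]
endB [0.4565 0.1305] [-154.6   73.5]
blade depth z 0.018682751707291112 bench -0.0012435546411181386
tcp [-274.9   -0.8]
```

jog_arm(motion=[[[0, 0, 0.07, 0, 0, 0, 1], [0, 0, 0.13, 0, 0, 0, 1], [0, 0, 0.13, 0, 0, 0, 1], [0, 0, 0.13, 0, 0, 0, 1]]])

```text
time_s: 6.45
tool_pos: [0.5377, 0.0149, 0.0424]
tool_rot: [-180.0, 0.0, 93.1]
force: [0.7, -0.4, -0.8]
grip_width: 0.0154
grasp_force: 60.0
```

jog_arm(motion=[[[0, 0, 0.01, 0, 0, 0, 1], [0, 0, 0.01, 0, 0, 0, 1], [0, 0, 0.01, 0, 0, 0, 1]]])

```text
time_s: 6.75
tool_pos: [0.538, 0.0149, 0.0417]
tool_rot: [180.0, -0.0, 93.1]
force: [-0.6, 0.4, -0.0]
grip_width: 0.0151
grasp_force: 60.0
```

jog_arm(motion=[[[0, 0, 0.01, 0, 0, 0, 1], [0, 0, 0.01, 0, 0, 0, 1], [0, 0, 0.01, 0, 0, 0, 1]]])

```text
time_s: 7.05
tool_pos: [0.538, 0.0149, 0.0407]
tool_rot: [180.0, -0.0, 93.1]
force: [-0.3, 0.3, -0.9]
grip_width: 0.0152
grasp_force: 60.0
```

```bash
python3 - <<'E'
from h import *
snap('scene','sc3',(280,205,380,275),7)
o=env.get_obs(); print(o['time_s'],o['tool_pos'],o['tool_rot'],o['force'],o['wrist_torque'])
E
```

```text
7.1 [0.53795914 0.0149466  0.04064423] [ 1.79983988e+02 -8.43019328e-03  9.31398502e+01] [ 0.60363402 -0.41678188 -0.45135058] [-0.08848778 -0.02171884  0.0017171 ]
```

View pics/sc3.png

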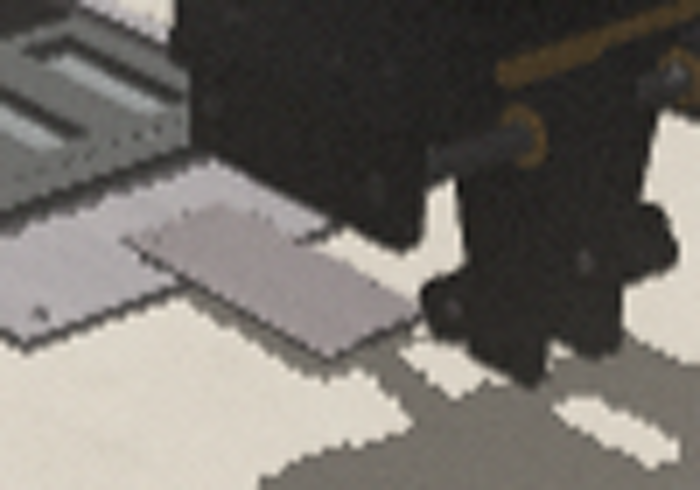

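The blade's tip part (130–220, 205–240) lies on or a hair above the bay floor. Lowering another 0.5 mm.

jog_arm(motion=[[[0, 0, 0.005, 0, 0, 0, 1], [0, 0, 0.005, 0, 0, 0, 1], [0, 0, 0.005, 0, 0, 0, 1]]])

```text
time_s: 7.4
tool_pos: [0.538, 0.0148, 0.0402]
tool_rot: [180.0, -0.0, 93.1]
force: [-0.3, 0.9, -0.9]
grip_width: 0.0153
grasp_force: 60.0
```

```bash
python3 - <<'E'
from h import *
o=env.get_obs(); print(o['time_s'],o['tool_pos'],o['force'],o['wrist_torque'])
E
```

```text
7.4 [0.53799176 0.01481641 0.04017898] [-0.28758035  0.85424541 -0.86343097] [-0.15402156  0.01948625 -0.02132714]
```

jog_arm(motion=[[[0.05, 0, 0, 0, 0, 0, 1], [0.1, 0, 0, 0, 0, 0, 1], [0.15, 0, 0, 0, 0, 0, 1], [0.2, 0, 0, 0, 0, 0, 1], [0.2, 0, 0, 0, 0, 0, 1]]])

```text
time_s: 7.9
tool_pos: [0.5368, 0.0364, 0.0401]
tool_rot: [180.0, -0.1, 93.2]
force: [0.1, 0.6, -0.3]
grip_width: 0.0156
grasp_force: 60.0
```

```bash
python3 - <<'E'
from h import *
o=env.get_obs(); print(o['time_s'],o['tool_pos'],o['tool_rot'],o['force'],o['wrist_torque'])
E
```

```text
7.9 [0.53679579 0.03639504 0.0400914 ] [ 1.79985674e+02 -5.50622807e-02  9.32295350e+01] [ 0.06600601  0.64896085 -0.33307362] [ 0.22626944 -0.06591958 -0.01534151]
```

jog_arm(motion=[[[0.05, 0, 0, 0, 0, 0, 1], [0.1, 0, 0, 0, 0, 0, 1], [0.12, 0, 0, 0, 0, 0, 1], [0.12, 0, 0, 0, 0, 0, 1]]])

```text
time_s: 8.3
tool_pos: [0.5362, 0.0476, 0.0401]
tool_rot: [180.0, -0.0, 93.2]
force: [0.1, -0.4, 0.8]
grip_width: 0.0152
grasp_force: 60.0
```

```bash
python3 - <<'E'
from h import *
snap('top','top4',(230,150,430,290),3.9)
o=env.get_obs(); print(o['time_s'],o['tool_pos'],o['tool_rot'],o['force'],o['wrist_torque'])
E
```

```text
8.35 [0.53615738 0.04753802 0.04008567] [ 1.79983797e+02 -4.53562641e-02  9.31634127e+01] [0.99886696 1.57078805 0.48140875] [ 0.15504416 -0.04584682  0.01728588]
```

View pics/top4.png

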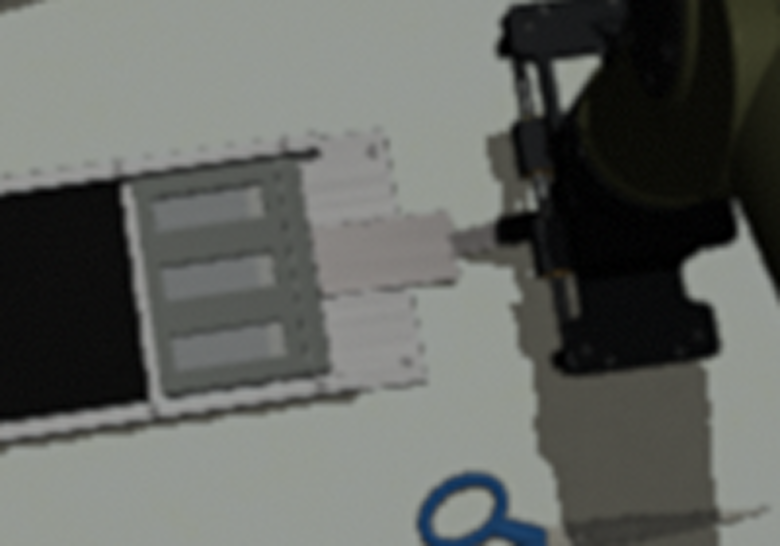

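The blade has gone under the flange (visible blade from 318 to 455) and the carrier hasn't moved. Next, push on to the wall and up to the step.

jog_arm(motion=[[[0.03, 0, 0, 0, 0, 0, 1], [0.06, 0, 0, 0, 0, 0, 1], [0.1, 0, 0, 0, 0, 0, 1], [0.1, 0, 0, 0, 0, 0, 1]]])

```text
time_s: 8.75
tool_pos: [0.5357, 0.0571, 0.0402]
tool_rot: [180.0, 0.0, 93.2]
force: [-0.5, -2.0, 2.7]
grip_width: 0.0153
grasp_force: 60.0
```

jog_arm(motion=[[[0.02, 0, 0, 0, 0, 0, 1], [0.04, 0, 0, 0, 0, 0, 1], [0.05, 0, 0, 0, 0, 0, 1], [0.05, 0, 0, 0, 0, 0, 1]]])

```text
time_s: 9.15
tool_pos: [0.536, 0.0584, 0.0403]
tool_rot: [179.9, 0.2, 93.0]
force: [2.1, -8.7, 3.3]
grip_width: 0.0153
grasp_force: 60.0
```

```bash
cat >> h.py <<'E'
O=np.array([.521,.289]); t=np.radians(93.3); ex=np.array([np.cos(t),np.sin(t)]); ey=np.array([-ex[1],ex[0]])
J=lambda p:np.round([(p[:2]-O)@ex*1e3,(p[:2]-O)@ey*1e3,p[2]*1e3],1)
def st():
    o=env.get_obs(); print(o['time_s'],'J',J(o['tool_pos']),o['tool_rot'].round(2),'F',o['force'].round(2),'T',o['wrist_torque'].round(3))
def edge(im,y,x0,x1,z,thr=None):
    "print brightness along jig line y from x0..x1 at height z in the top view"
    r=[]
    for x in np.arange(x0,x1,1.):
        w=O+ex*x*1e-3+ey*y*1e-3; u,v=proj('top',[*w,z]); r.append(int(cv2.getRectSubPix(im.max(2),(1,1),(float(u),float(v)))[0,0]))
    return r
E
python3 - <<'E'
from h import *
st(); im,d=env.read_camera('top'); np.savez('t5',im=im,d=d)
im0=np.load('top4.npz')['im']
for y in(-40,45):
    for i in(im0,im): print(y,'fl',edge(i,y,-110,-86,.014)); print(y,'st',edge(i,y,-14,6,.014))
E
```

```text
9.15 J [-231.1   -1.7   40.3] [179.93   0.22  93.02] F [ 2.05 -8.68  3.28] T [-1.852 -0.226  0.008]
-40 fl [143, 143, 143, 143, 143, 138, 130, 121, 110, 98, 92, 87, 86, 86, 87, 87, 88, 87, 86, 83, 80, 80, 81, 83]
-40 st [87, 88, 88, 89, 90, 95, 103, 113, 126, 137, 141, 144, 129, 111, 86, 58, 36, 21, 10, 11]
-40 fl [145, 146, 146, 146, 145, 145, 146, 147, 148, 149, 146, 144, 133, 121, 110, 98, 90, 89, 88, 88, 89, 90, 91, 92]
-40 st [113, 111, 108, 103, 98, 95, 93, 91, 92, 93, 92, 91, 82, 71, 58, 43, 30, 21, 13, 12]
45 fl [145, 146, 146, 143, 140, 128, 115, 103, 91, 86, 85, 85, 86, 87, 87, 87, 87, 87, 84, 80, 79, 79, 81, 84]
45 st [90, 89, 88, 90, 92, 100, 112, 123, 135, 142, 138, 132, 111, 89, 63, 35, 21, 14, 11, 12]
45 fl [146, 147, 147, 147, 148, 147, 148, 148, 149, 148, 146, 139, 127, 114, 101, 89, 88, 86, 87, 88, 89, 90, 90, 89]
45 st [112, 107, 103, 99, 96, 94, 92, 92, 93, 93, 92, 89, 78, 66, 50, 34, 23, 15, 11, 12]
```

The carrier moved 6 mm and is square against the step (about 9 N). Back off slightly, then start the lift along the arc.

jog_arm(motion=[[[-0.03, 0, 0, 0, 0, 0, 1], [-0.05, 0, 0, 0, 0, 0, 1], [-0.05, 0, 0, 0, 0, 0, 1]]])

```text
time_s: 9.5
tool_pos: [0.5357, 0.0576, 0.0401]
tool_rot: [180.0, -0.1, 93.2]
force: [2.3, 0.4, 1.2]
grip_width: 0.0156
grasp_force: 60.0
```

```bash
python3 -c "
from h import *
st()"
```

```text
9.5 J [-231.8   -1.4   40.1] [ 1.7997e+02 -6.0000e-02  9.3160e+01] F [2.33 0.38 1.18] T [-0.078 -0.288 -0.08 ]
```

jog_arm(motion=[[[0, 0, -0.05, 0, 0, 0, 1], [0.0, 0, -0.1, 0, 0, 0, 1], [0.005, 0, -0.16, 0, 0, 0, 1], [0.02, 0, -0.23, 0, 0, 0, 1], [0.036, 0, -0.3, 0, 0, 0, 1]]])

```text
time_s: 10.0
tool_pos: [0.5351, 0.0606, 0.0706]
tool_rot: [-180.0, -0.0, 93.2]
force: [0.2, 0.8, -2.3]
grip_width: 0.0154
grasp_force: 60.0
```

```bash
python3 - <<'E'
from h import *
st(); im,d=snap('scene','sc6',(190,140,390,290),3.9); st()
E
```

```text
10.0 J [-228.8   -1.    70.6] [-179.99   -0.     93.15] F [ 0.2   0.82 -2.31] T [-0.215  0.015  0.016]
10.05 J [-228.4   -1.9   71.8] [ 1.799e+02 -4.000e-02  9.318e+01] F [ 0.82  0.14 -0.37] T [-0.305  0.022  0.084]
```

View pics/sc6.png

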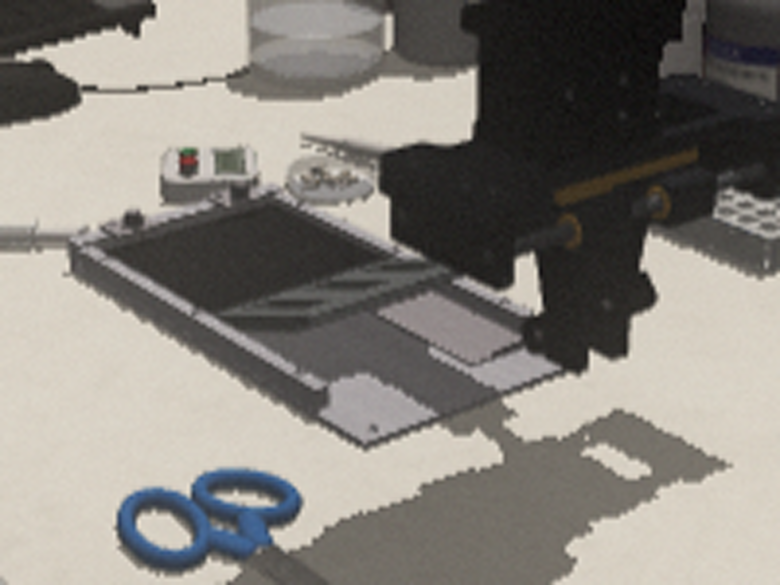

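The carrier's flange is up about 20° on the blade tip (385–480, 300–350), with its edge pivoting at the step. Continuing along the arc.

jog_arm(motion=[[[0.02, 0, -0.065, 0, 0, 0, 1], [0.05, 0, -0.13, 0, 0, 0, 1], [0.08, 0, -0.19, 0, 0, 0, 1], [0.12, 0, -0.25, 0, 0, 0, 1], [0.12, 0, -0.25, 0, 0, 0, 1]]])

```text
time_s: 10.55
tool_pos: [0.5353, 0.0734, 0.0961]
tool_rot: [179.9, -0.0, 93.2]
force: [1.3, -1.0, -1.2]
grip_width: 0.0152
grasp_force: 60.0
```

```bash
cat >> h.py <<'E'
def prof(n='scene',ys=(-50,-35,35,50),name=None):
    "side profile (jig x,z) of what stands in the jig"
    im,d=env.read_camera(n); P=cloud(n,d).reshape(-1,3); ok=(d.reshape(-1)>0)
    X=(P[:,:2]-O)@ex*1e3; Y=(P[:,:2]-O)@ey*1e3; Z=P[:,2]*1e3
    m=ok&(X>-120)&(X<125)&(np.abs(Y)<60)&(Z<130)&(im.reshape(-1,3).max(1)>0)
    for lo in (-58,-40,-20,0,20,40):
        k=m&(Y>lo)&(Y<lo+18)
        r=[]
        for x in range(-110,125,10):
            q=k&(X>=x)&(X<x+10); r.append(int(np.median(Z[q])) if q.sum()>2 else None)
        print(n,'y',lo,r)
E
python3 - <<'E'
from h import *
st(); prof('scene'); prof('top')
E
```

```text
10.55 J [-216.1   -1.9   96.1] [ 1.799e+02 -5.000e-02  9.320e+01] F [ 1.28 -1.01 -1.17] T [-0.316  0.074  0.05 ]
scene y -58 [6, 6, 6, 7, 54, 6, 6, 6, 6, 6, 6, None, None, None, None, 14, 13, 13, 14, 14, 13, 13, 18, 14]
scene y -40 [6, 6, 6, 68, 58, 6, 6, 6, 7, 7, 6, None, None, None, None, 13, 13, 13, 13, 13, 14, 14, 25, 16]
scene y -20 [63, 62, 63, 63, 6, 6, 6, 7, 7, 7, 6, None, None, None, 13, 13, 13, 13, 13, 13, 13, 13, 14, 20]
scene y 0 [7, 62, 8, 63, 7, 7, 7, 7, 7, 6, 7, None, None, None, 13, 13, 13, 14, 14, 13, 13, 14, 15, 18]
scene y 20 [6, 6, 6, 68, 54, 7, 7, 7, 7, 7, 7, None, 14, 14, 13, 14, 13, 14, 14, 13, 13, 14, 17, 14]
scene y 40 [6, 6, 6, 69, 56, 45, 39, 18, 15, 9, 7, 14, 13, 14, 13, 13, 13, 13, 13, 13, 14, 15, 22, 21]
top y -58 [3, 4, 3, 69, 64, 50, 41, 33, 23, 15, 14, 10, 9, 10, 10, 10, 10, 10, 10, 10, 10, 10, 21, 20]
top y -40 [3, 4, 3, 70, 63, 54, 44, 36, 29, 21, 14, 10, 10, 10, 10, 11, 10, 10, 10, 10, 10, 11, 23, 22]
top y -20 [60, 60, 60, 69, 63, 53, 41, 33, 25, 17, 15, 11, 10, 10, 10, 10, 11, 11, 9, 10, 10, 10, 11, 18]
top y 0 [59, 60, 59, 68, 63, 53, 44, 35, 28, 19, 13, 10, 10, 9, 10, 10, 10, 10, 10, 10, 10, 10, 11, 18]
top y 20 [3, 3, 3, 69, 63, 50, 41, 32, 24, 16, 13, 10, 10, 11, 10, 10, 10, 10, 9, 10, 10, 11, 22, 21]
top y 40 [3, 3, 3, 68, 62, 52, 42, 36, 26, 18, 13, 10, 10, 10, 10, 10, 10, 9, 10, 11, 11, 10, 21, 22]
```

jog_arm(motion=[[[0.05, 0, -0.055, 0, 0, 0, 1], [0.1, 0, -0.1, 0, 0, 0, 1], [0.16, 0, -0.145, 0, 0, 0, 1], [0.21, 0, -0.18, 0, 0, 0, 1], [0.21, 0, -0.18, 0, 0, 0, 1]]])

```text
time_s: 11.15
tool_pos: [0.5338, 0.0951, 0.1137]
tool_rot: [179.9, -0.1, 93.3]
force: [-0.3, -0.1, -1.0]
grip_width: 0.0154
grasp_force: 60.0
```

jog_arm(motion=[[[0.06, 0, -0.03, 0, 0, 0, 1], [0.13, 0, -0.058, 0, 0, 0, 1], [0.2, 0, -0.075, 0, 0, 0, 1], [0.27, 0, -0.09, 0, 0, 0, 1], [0.27, 0, -0.09, 0, 0, 0, 1]]])

```text
time_s: 11.65
tool_pos: [0.532, 0.1224, 0.1223]
tool_rot: [180.0, -0.1, 93.3]
force: [-0.0, -1.0, -0.2]
grip_width: 0.0157
grasp_force: 60.0
```

```bash
python3 - <<'E'
from h import *
st(); prof('scene'); prof('top')
E
```

```text
11.65 J [-167.    -1.4  122.3] [ 1.7997e+02 -6.0000e-02  9.3270e+01] F [-0.03 -1.02 -0.19] T [-0.063  0.035 -0.05 ]
scene y -58 [6, 7, 6, 6, 6, 6, 6, 6, 7, 74, 16, None, None, None, None, None, None, None, None, None, None, None, None, None]
scene y -40 [6, 6, 6, 6, 6, 6, 6, 6, 8, 45, 14, None, None, None, None, None, None, None, None, None, None, None, None, 24]
scene y -20 [6, 7, 7, 90, 7, 89, 7, 49, 7, 52, 16, None, None, None, None, None, None, None, None, None, None, 13, 14, 19]
scene y 0 [89, 89, 47, 8, 8, 49, 89, 8, 83, 57, 14, None, None, None, None, None, None, 14, 13, 13, 13, 13, 15, 21]
scene y 20 [6, 6, 6, 6, 7, 6, 6, 6, 75, 59, 15, None, None, None, 14, 13, 13, 13, 13, 13, 13, 14, 15, 14]
scene y 40 [6, 6, 6, 6, 6, 6, 6, 7, 83, 58, 16, 13, 13, 13, 13, 13, 13, 13, 13, 14, 13, 14, 19, 22]
top y -58 [4, 3, 3, 3, 3, 3, 4, 3, 4, 95, 16, 10, 10, 10, 10, 10, 10, 10, 10, 10, 10, 10, 22, 21]
top y -40 [None, None, None, None, None, None, None, None, 93, 97, 22, 10, 10, 10, 10, 10, 10, 10, 10, 10, 10, 11, 23, 22]
top y -20 [88, 87, 87, 88, 88, 88, 87, 87, 87, 91, 15, 10, 10, 10, 10, 10, 11, 10, 10, 10, 10, 10, 10, 19]
top y 0 [87, 86, 87, 87, 86, 86, 87, 86, 86, 96, 14, 10, 10, 10, 10, 10, 10, 10, 9, 10, 10, 10, 11, 18]
top y 20 [3, 4, 3, 3, 3, 3, 3, 3, 5, 91, 15, 10, 10, 10, 10, 10, 10, 10, 10, 10, 10, 10, 21, 21]
top y 40 [3, 3, 3, 3, 3, 3, 3, 3, 4, 91, 15, 11, 10, 10, 10, 10, 10, 11, 10, 9, 10, 10, 20, 22]
```

jog_arm(motion=[[[0.06, 0, -0.01, 0, 0, 0, 1], [0.12, 0, -0.012, 0, 0, 0, 1], [0.17, 0, -0.012, 0, 0, 0, 1], [0.22, 0, -0.01, 0, 0, 0, 1], [0.26, 0, -0.01, 0, 0, 0, 1]]])

```text
time_s: 12.25
tool_pos: [0.5306, 0.1471, 0.1231]
tool_rot: [180.0, -0.0, 93.2]
force: [-0.4, 0.0, 1.7]
grip_width: 0.015
grasp_force: 60.0
```

jog_arm(motion=[[[0.03, 0, 0, 0, 0, 0, 1], [0.07, 0, 0, 0, 0, 0, 1], [0.1, 0, 0, 0, 0, 0, 1], [0.13, 0, 0, 0, 0, 0, 1], [0.13, 0, 0, 0, 0, 0, 1]]])

```text
time_s: 12.75
tool_pos: [0.5298, 0.1597, 0.1229]
tool_rot: [-180.0, 0.0, 93.2]
force: [-0.1, -0.2, -1.6]
grip_width: 0.0154
grasp_force: 60.0
```

```bash
python3 - <<'E'
from h import *
st(); prof('scene'); prof('top')
E
```

```text
12.75 J [-129.6   -1.3  122.9] [-179.99    0.     93.18] F [-0.08 -0.2  -1.58] T [-0.161  0.089 -0.033]
scene y -58 [6, 6, 7, 6, 6, 6, 6, 6, 6, 15, 7, 21, 21, 22, 22, 22, 22, 22, 21, 19, 14, 15, 14, 14]
scene y -40 [6, 6, 6, 6, 6, 6, 6, 6, 6, 16, 15, 22, 22, 23, 22, 22, 22, 22, 20, 18, 14, 23, 24, 19]
scene y -20 [6, 6, 7, 6, 7, 7, 8, 7, 7, 19, 21, 22, 22, 22, 22, 22, 22, 22, 21, 19, 14, 13, 15, 18]
scene y 0 [108, 7, 7, 7, 7, 90, 89, 8, 7, 18, 22, 23, 24, 22, 22, 22, 22, 22, 20, 20, 14, 13, 14, 20]
scene y 20 [6, 6, 6, 6, 6, 7, 6, 6, 6, 15, 20, 21, 21, 21, 22, 22, 22, 22, 20, 20, 13, 14, 16, 13]
scene y 40 [6, 6, 6, 6, 6, 6, 6, 6, 6, 16, 21, 22, 22, 22, 22, 22, 22, 22, 20, 19, 13, 14, 21, 21]
top y -58 [4, 4, 3, 3, 4, 3, 3, 3, 3, 4, 19, 18, 18, 19, 18, 18, 19, 19, 16, 10, 10, 10, 21, 20]
top y -40 [4, 4, 3, 3, None, None, None, None, None, None, 19, 18, 18, 19, 19, 19, 19, 19, 16, 11, 10, 10, 24, 22]
top y -20 [4, 5, 6, 89, 87, 88, 88, 88, 87, 88, 88, 87, 87, 18, 18, 19, 19, 19, 16, 11, 10, 10, 10, 18]
top y 0 [3, 5, 4, 5, 86, 86, 86, 86, 87, 86, 86, 86, 21, 19, 18, 18, 18, 19, 16, 11, 10, 10, 11, 19]
top y 20 [3, 3, 3, 3, 3, 4, 4, 3, 4, 5, 18, 18, 19, 18, 18, 18, 18, 19, 16, 11, 10, 10, 22, 21]
top y 40 [3, 4, 3, 3, 3, 3, 3, 3, 3, 4, 19, 19, 18, 18, 18, 18, 19, 18, 16, 10, 10, 10, 21, 22]
```

jog_arm(motion=[[[-0.3, 0, 0, 0, 0, 0, 1], [-0.55, 0, 0, 0, 0, 0, 1], [-0.55, 0, 0, 0, 0, 0, 1]]])

```text
time_s: 13.15
tool_pos: [0.5334, 0.0992, 0.1232]
tool_rot: [180.0, 0.1, 92.8]
force: [0.6, -0.2, -1.1]
grip_width: 0.0154
grasp_force: 60.0
```

jog_arm(motion=[[[0, 0, 0.25, 0, 0, 0, 1], [0, 0, 0.5, 0, 0, 0, 1], [0, 0, 0.65, 0, 0, 0, 1], [0, 0, 0.72, 0, 0, 0, 1], [0, 0, 0.72, 0, 0, 0, 1]]])

```text
time_s: 13.65
tool_pos: [0.5324, 0.1043, 0.0503]
tool_rot: [-179.9, 0.0, 93.1]
force: [0.4, 0.1, -0.9]
grip_width: 0.0156
grasp_force: 60.0
```

```bash
python3 - <<'E'
from h import *
st(); im,d=env.read_camera('top'); np.savez('t7',im=im,d=d)
for y in(-50,-30,30,50):
    print(y,'pl',edge(im,y,-20,2,.021)); print(y,'fl',edge(im,y,78,98,.018))
print('side -y',[ (x,[int(v) for v in np.ravel([edge(im,y,x,x+1,.021) for y in range(-68,-54)])]) for x in(15,70)])
print('side +y',[ (x,[int(v) for v in np.ravel([edge(im,y,x,x+1,.021) for y in range(54,68)])]) for x in(15,70)])
print('tip y=0',edge(im,0,-60,-10,.016))
print('blade across x=-45', [edge(im,y,-45,-44,.016)[0] for y in range(-28,28)])
E
```

```text
13.65 J [-185.1   -0.8   50.3] [-1.7992e+02  4.0000e-02  9.3140e+01] F [ 0.37  0.06 -0.91] T [-0.108  0.061  0.001]
-50 pl [154, 155, 156, 153, 150, 141, 128, 116, 105, 97, 103, 107, 110, 114, 114, 114, 112, 108, 105, 100, 96, 92]
-50 fl [94, 93, 91, 85, 78, 64, 49, 35, 23, 16, 14, 12, 13, 14, 14, 14, 14, 13, 13, 13]
-30 pl [155, 154, 154, 150, 143, 134, 120, 106, 103, 100, 103, 107, 110, 111, 111, 109, 107, 105, 103, 100, 98, 97]
-30 fl [93, 93, 92, 86, 80, 65, 48, 35, 23, 16, 14, 12, 13, 14, 13, 13, 14, 15, 15, 15]
30 pl [157, 158, 157, 155, 150, 137, 123, 112, 100, 102, 107, 110, 113, 114, 113, 113, 111, 110, 105, 101, 95, 89]
30 fl [94, 93, 90, 78, 66, 49, 32, 22, 15, 12, 12, 13, 14, 14, 14, 15, 14, 13, 13, 13]
50 pl [157, 157, 158, 156, 153, 142, 127, 115, 105, 101, 105, 109, 111, 112, 110, 108, 106, 103, 101, 99, 98, 97]
50 fl [94, 93, 90, 78, 66, 48, 31, 21, 14, 12, 13, 13, 13, 13, 14, 15, 13, 12, 13, 14]
side -y [(15, [154, 145, 135, 122, 107, 96, 93, 90, 91, 92, 92, 92, 93, 93]), (70, [154, 152, 146, 133, 121, 104, 89, 84, 83, 84, 87, 89, 91, 93])]
side +y [(15, [96, 95, 94, 91, 79, 67, 47, 26, 26, 34, 56, 88, 116, 137]), (70, [94, 95, 96, 94, 92, 80, 67, 49, 30, 31, 43, 65, 94, 120])]
tip y=0 [147, 147, 147, 147, 147, 147, 148, 148, 147, 145, 142, 138, 136, 137, 139, 142, 145, 146, 147, 144, 142, 138, 135, 136, 139, 143, 147, 151, 152, 153, 153, 153, 153, 152, 152, 152, 152, 152, 152, 153, 153, 153, 154, 152, 150, 141, 127, 114, 102, 92]
blade across x=-45 [154, 154, 154, 153, 152, 148, 145, 143, 140, 141, 141, 140, 140, 139, 138, 137, 136, 134, 136, 138, 141, 144, 146, 146, 146, 144, 143, 142, 142, 142, 141, 140, 139, 137, 136, 135, 136, 137, 139, 142, 143, 141, 137, 125, 113, 104, 95, 103, 118, 132, 144, 153, 155, 157, 157, 157]
```

jog_arm(motion=[[[0.1, 0, 0, 0, 0, 0, 1], [0.19, 0, 0, 0, 0, 0, 1], [0.25, 0, 0, 0, 0, 0, 1], [0.3, 0, 0, 0, 0, 0, 1], [0.35, 0, 0, 0, 0, 0, 1]]])

```text
time_s: 14.2
tool_pos: [0.5311, 0.1395, 0.0513]
tool_rot: [180.0, 0.0, 93.2]
force: [-0.4, -1.8, -0.4]
grip_width: 0.0152
grasp_force: 60.0
```

jog_arm(motion=[[[0.04, 0, 0, 0, 0, 0, 1], [0.08, 0, 0, 0, 0, 0, 1], [0.12, 0, 0, 0, 0, 0, 1], [0.15, 0, 0, 0, 0, 0, 1], [0.15, 0, 0, 0, 0, 0, 1]]])

```text
time_s: 14.7
tool_pos: [0.5301, 0.1551, 0.051]
tool_rot: [180.0, -0.0, 93.2]
force: [-0.4, -0.1, -1.5]
grip_width: 0.0152
grasp_force: 60.0
```

```bash
cat >> h.py <<'E'
def chk():
    st(); im,d=env.read_camera('top')
    for y in(-52,-28,28,52):
        print(y,'pl',edge(im,y,-14,30,.021))
    for y in(-56,-10,10,56): print(y,'fl',edge(im,y,90,122,.018))
E
python3 -c "
from h import *
chk()"
```

```text
14.7 J [-134.2   -1.4   51. ] [ 1.800e+02 -4.000e-02  9.318e+01] F [-0.36 -0.07 -1.54] T [-0.193 -0.027  0.01 ]
-52 pl [157, 157, 157, 157, 157, 157, 157, 157, 158, 159, 158, 156, 144, 124, 100, 70, 41, 26, 12, 12, 12, 12, 11, 13, 19, 28, 47, 66, 86, 107, 118, 127, 131, 133, 132, 126, 120, 111, 103, 99, 95, 95, 95, 96]
-28 pl [158, 159, 159, 158, 158, 158, 158, 159, 159, 158, 157, 143, 128, 104, 75, 51, 31, 16, 13, 11, 12, 12, 11, 11, 15, 22, 36, 56, 74, 87, 99, 103, 106, 105, 105, 103, 101, 100, 99, 99, 99, 99, 99, 99]
28 pl [161, 160, 160, 160, 160, 160, 161, 161, 162, 161, 159, 150, 129, 107, 75, 43, 28, 13, 11, 13, 13, 13, 12, 11, 14, 25, 37, 61, 85, 103, 121, 129, 134, 136, 134, 130, 122, 115, 108, 102, 99, 97, 96, 95]
52 pl [160, 160, 160, 161, 160, 160, 161, 162, 161, 158, 146, 127, 102, 72, 45, 28, 13, 12, 12, 12, 13, 13, 12, 13, 14, 20, 32, 46, 64, 81, 91, 100, 102, 103, 102, 101, 100, 99, 99, 98, 98, 98, 98, 98]
-56 fl [127, 123, 117, 110, 103, 97, 96, 95, 95, 96, 96, 95, 95, 95, 94, 93, 89, 80, 70, 54, 40, 30, 22, 19, 19, 22, 33, 46, 74, 102, 124, 144]
-10 fl [164, 160, 147, 134, 117, 99, 93, 89, 90, 92, 93, 94, 95, 96, 96, 94, 92, 83, 72, 58, 42, 29, 20, 12, 10, 10, 28, 46, 80, 115, 137, 153]
10 fl [135, 132, 122, 112, 103, 95, 93, 92, 92, 93, 94, 95, 95, 95, 96, 95, 94, 86, 77, 63, 47, 33, 21, 13, 10, 12, 31, 51, 85, 120, 139, 155]
56 fl [94, 95, 95, 94, 92, 90, 88, 88, 88, 91, 93, 93, 93, 94, 96, 95, 94, 87, 76, 63, 45, 28, 18, 8, 6, 5, 22, 42, 71, 103, 127, 143]
```

jog_arm(motion=[[[0.03, 0, 0, 0, 0, 0, 1], [0.05, 0, 0, 0, 0, 0, 1], [0.05, 0, 0, 0, 0, 0, 1]]])

```text
time_s: 15.05
tool_pos: [0.5303, 0.1573, 0.0512]
tool_rot: [180.0, 0.1, 93.1]
force: [-0.4, -5.1, 2.2]
grip_width: 0.0154
grasp_force: 60.0
```

jog_arm(motion=[[[0.02, 0, 0, 0, 0, 0, 1], [0.04, 0, 0, 0, 0, 0, 1], [0.04, 0, 0, 0, 0, 0, 1]]])

```text
time_s: 15.35
tool_pos: [0.5305, 0.1581, 0.0512]
tool_rot: [-180.0, 0.3, 93.0]
force: [0.4, -11.4, 2.3]
grip_width: 0.0151
grasp_force: 60.0
```

```bash
python3 -c "
from h import *
chk()"
```

```text
15.35 J [-131.2   -1.9   51.2] [-179.99    0.34   92.98] F [  0.42 -11.39   2.32] T [-2.354  0.03   0.112]
-52 pl [157, 157, 157, 157, 157, 156, 157, 157, 158, 159, 158, 155, 143, 123, 99, 68, 39, 25, 12, 11, 12, 12, 13, 13, 13, 13, 14, 16, 31, 45, 67, 88, 105, 118, 127, 130, 132, 129, 125, 117, 109, 103, 97, 95]
-28 pl [157, 157, 157, 158, 158, 158, 158, 158, 158, 157, 155, 142, 128, 103, 75, 51, 31, 16, 13, 11, 13, 14, 13, 13, 12, 12, 14, 19, 29, 47, 65, 79, 92, 97, 100, 100, 100, 101, 101, 101, 100, 100, 99, 98]
28 pl [160, 160, 160, 160, 160, 160, 161, 161, 162, 161, 159, 150, 129, 106, 74, 42, 28, 14, 12, 12, 12, 13, 14, 13, 13, 11, 10, 18, 25, 47, 70, 92, 113, 126, 131, 133, 131, 128, 121, 115, 109, 103, 99, 96]
52 pl [160, 160, 160, 161, 160, 160, 161, 163, 161, 158, 145, 126, 102, 71, 43, 27, 13, 12, 11, 13, 14, 14, 13, 13, 12, 12, 13, 18, 31, 44, 62, 79, 88, 96, 100, 102, 103, 102, 101, 101, 100, 100, 99, 98]
-56 fl [126, 126, 124, 122, 118, 114, 109, 104, 101, 98, 97, 97, 96, 96, 95, 95, 94, 94, 94, 90, 86, 75, 63, 49, 35, 28, 34, 44, 74, 103, 124, 144]
-10 fl [166, 167, 165, 163, 153, 142, 128, 114, 105, 101, 97, 97, 96, 96, 95, 95, 94, 94, 94, 91, 85, 75, 60, 44, 28, 14, 30, 45, 79, 114, 136, 152]
10 fl [136, 136, 134, 132, 127, 123, 116, 109, 104, 101, 99, 99, 98, 97, 97, 95, 94, 94, 93, 87, 80, 68, 52, 37, 22, 15, 31, 48, 84, 120, 139, 155]
56 fl [92, 93, 94, 94, 94, 93, 92, 89, 86, 87, 87, 90, 94, 96, 97, 98, 98, 97, 94, 88, 77, 64, 47, 29, 18, 8, 23, 42, 71, 103, 127, 143]
```

jog_arm(motion=[[[0.02, 0, 0, 0, 0, 0, 1], [0.03, 0, 0, 0, 0, 0, 1], [0.03, 0, 0, 0, 0, 0, 1]]])

```text
time_s: 15.7
tool_pos: [0.5303, 0.1611, 0.0512]
tool_rot: [-180.0, 0.3, 93.0]
force: [0.5, -10.4, 3.9]
grip_width: 0.0158
grasp_force: 60.0
```

jog_arm(motion=[[[0.02, 0, 0, 0, 0, 0, 1], [0.03, 0, 0, 0, 0, 0, 1], [0.03, 0, 0, 0, 0, 0, 1]]])

```text
time_s: 16.0
tool_pos: [0.5301, 0.1643, 0.0512]
tool_rot: [-180.0, 0.3, 93.0]
force: [0.5, -9.9, 2.5]
grip_width: 0.0155
grasp_force: 60.0
```

```bash
python3 -c "
from h import *
chk()"
```

```text
16.0 J [-125.1   -1.9   51.2] [-179.98    0.32   92.98] F [ 0.45 -9.87  2.48] T [-2.312  0.026  0.116]
-52 pl [156, 156, 156, 156, 156, 156, 157, 157, 158, 159, 157, 155, 143, 124, 100, 70, 41, 26, 12, 11, 12, 13, 14, 14, 14, 14, 14, 14, 14, 15, 14, 12, 14, 17, 26, 45, 65, 86, 108, 119, 130, 131, 130, 128]
-28 pl [157, 158, 158, 157, 157, 158, 159, 159, 159, 157, 155, 142, 127, 102, 75, 50, 29, 15, 11, 8, 10, 12, 13, 13, 13, 13, 13, 13, 13, 13, 13, 12, 11, 18, 27, 43, 62, 78, 89, 98, 100, 102, 100, 98]
28 pl [161, 160, 160, 160, 161, 161, 161, 161, 163, 161, 158, 149, 129, 106, 74, 42, 28, 14, 12, 12, 13, 14, 15, 14, 14, 14, 14, 14, 14, 14, 13, 12, 11, 17, 28, 44, 66, 86, 101, 115, 122, 128, 129, 129]
52 pl [160, 160, 160, 160, 160, 160, 161, 162, 161, 159, 146, 126, 102, 72, 45, 28, 12, 11, 10, 12, 13, 14, 13, 13, 13, 13, 13, 14, 14, 13, 13, 13, 14, 15, 25, 38, 54, 72, 85, 93, 99, 99, 99, 99]
-56 fl [126, 127, 126, 125, 123, 121, 119, 117, 117, 116, 113, 109, 104, 99, 96, 97, 97, 97, 96, 94, 93, 92, 93, 92, 91, 89, 86, 85, 97, 111, 127, 144]
-10 fl [163, 166, 166, 165, 165, 165, 165, 166, 165, 164, 157, 143, 128, 111, 94, 91, 89, 91, 93, 94, 95, 95, 95, 94, 90, 86, 83, 80, 99, 120, 137, 152]
10 fl [135, 135, 134, 133, 133, 134, 136, 138, 138, 137, 132, 123, 114, 104, 96, 93, 91, 92, 93, 94, 95, 94, 94, 92, 90, 88, 87, 86, 106, 125, 140, 154]
56 fl [93, 94, 94, 94, 94, 93, 93, 94, 95, 94, 93, 91, 90, 88, 85, 86, 88, 90, 93, 95, 94, 94, 93, 92, 87, 82, 78, 75, 88, 108, 126, 142]
```

jog_arm(motion=[[[0.02, 0, 0, 0, 0, 0, 1], [0.05, 0, 0, 0, 0, 0, 1], [0.05, 0, 0, 0, 0, 0, 1]]])

```text
time_s: 16.35
tool_pos: [0.5307, 0.1649, 0.0514]
tool_rot: [-180.0, 0.6, 92.8]
force: [1.0, -18.8, 5.6]
grip_width: 0.0151
grasp_force: 60.0
```

jog_arm(motion=[[[0.02, 0, 0, 0, 0, 0, 1], [0.04, 0, 0, 0, 0, 0, 1], [0.04, 0, 0, 0, 0, 0, 1]]])

```text
time_s: 16.65
tool_pos: [0.5308, 0.1651, 0.0513]
tool_rot: [-180.0, 0.8, 92.7]
force: [-0.0, -25.8, 8.1]
grip_width: 0.0154
grasp_force: 60.0
```

```bash
python3 -c "
from h import *
chk()"
```

```text
16.65 J [-124.3   -2.6   51.3] [-179.96    0.85   92.72] F [-1.000e-02 -2.585e+01  8.060e+00] T [-5.286  0.016  0.245]
-52 pl [156, 156, 156, 156, 156, 156, 156, 156, 157, 158, 157, 155, 143, 123, 99, 68, 40, 26, 12, 11, 12, 13, 14, 14, 14, 14, 14, 14, 14, 15, 15, 15, 14, 14, 19, 32, 47, 68, 88, 101, 113, 119, 125, 126]
-28 pl [157, 158, 158, 157, 157, 158, 158, 158, 158, 157, 155, 142, 127, 102, 74, 49, 29, 15, 11, 9, 10, 12, 14, 15, 15, 15, 14, 13, 13, 13, 13, 12, 12, 15, 20, 32, 49, 64, 78, 90, 95, 99, 99, 98]
28 pl [160, 159, 158, 159, 159, 159, 159, 160, 161, 160, 158, 149, 128, 106, 75, 43, 28, 13, 11, 12, 13, 15, 15, 15, 14, 14, 14, 14, 15, 14, 13, 12, 11, 16, 25, 41, 65, 87, 104, 120, 122, 124, 121, 118]
52 pl [159, 159, 160, 160, 160, 160, 161, 163, 161, 158, 145, 126, 102, 72, 45, 28, 13, 12, 11, 12, 13, 13, 13, 14, 15, 15, 14, 13, 13, 13, 12, 12, 14, 16, 26, 39, 54, 71, 84, 92, 98, 98, 99, 98]
-56 fl [125, 126, 126, 125, 123, 122, 121, 120, 118, 116, 112, 107, 102, 97, 93, 93, 93, 94, 94, 93, 92, 91, 91, 92, 93, 94, 96, 99, 110, 121, 134, 147]
-10 fl [160, 165, 165, 165, 165, 165, 165, 166, 165, 164, 158, 147, 135, 120, 106, 102, 99, 98, 97, 96, 95, 95, 94, 93, 91, 88, 89, 90, 106, 125, 139, 152]
10 fl [127, 129, 130, 131, 129, 128, 129, 130, 131, 132, 130, 125, 119, 111, 104, 102, 99, 99, 98, 97, 96, 95, 94, 93, 91, 89, 90, 92, 110, 128, 141, 155]
56 fl [90, 91, 92, 93, 93, 93, 93, 93, 93, 93, 93, 91, 89, 87, 84, 85, 87, 90, 93, 96, 96, 95, 93, 91, 87, 82, 78, 75, 88, 108, 126, 142]
```

jog_arm(motion=[[[-0.1, 0, 0, 0, 0, 0, 1], [-0.3, 0, 0, 0, 0, 0, 1], [-0.6, 0, 0, 0, 0, 0, 1], [-0.6, 0, 0, 0, 0, 0, 1], [-0.6, 0, 0, 0, 0, 0, 1]]])

```text
time_s: 17.2
tool_pos: [0.5322, 0.1186, 0.0511]
tool_rot: [180.0, -0.1, 93.1]
force: [0.3, -0.1, -0.3]
grip_width: 0.0153
grasp_force: 60.0
```

```bash
python3 - <<'E'
from h import *
chk(); prof('top'); prof('scene')
E
```

```text
17.2 J [-170.8   -1.4   51.1] [ 1.7998e+02 -7.0000e-02  9.3060e+01] F [ 0.35 -0.05 -0.34] T [-0.11   0.087  0.003]
-52 pl [156, 155, 155, 155, 155, 156, 156, 156, 156, 157, 155, 153, 141, 122, 99, 68, 40, 26, 12, 11, 12, 12, 13, 14, 13, 14, 14, 15, 14, 13, 13, 12, 13, 14, 20, 32, 46, 66, 87, 100, 112, 118, 124, 125]
-28 pl [156, 156, 156, 157, 157, 156, 156, 157, 157, 156, 155, 141, 126, 103, 76, 52, 32, 18, 14, 11, 13, 15, 15, 16, 15, 14, 14, 15, 15, 15, 15, 13, 10, 15, 20, 33, 49, 64, 78, 89, 93, 97, 97, 97]
28 pl [158, 157, 157, 157, 157, 157, 158, 158, 159, 158, 156, 147, 127, 105, 73, 41, 27, 13, 12, 13, 13, 13, 13, 13, 13, 13, 14, 15, 16, 15, 14, 12, 10, 15, 25, 41, 65, 88, 104, 119, 121, 123, 122, 121]
52 pl [158, 158, 158, 158, 159, 159, 160, 161, 159, 157, 144, 125, 101, 71, 45, 28, 13, 12, 11, 12, 14, 14, 14, 14, 14, 14, 14, 14, 14, 14, 13, 12, 13, 13, 24, 38, 53, 70, 83, 91, 97, 98, 99, 98]
-56 fl [124, 126, 125, 124, 122, 120, 120, 119, 117, 115, 111, 105, 100, 96, 93, 93, 93, 93, 93, 92, 91, 91, 91, 92, 92, 93, 95, 99, 110, 121, 133, 145]
-10 fl [160, 164, 164, 164, 164,
[... 950 characters left out ...]
 4, 10, 10, 19, 19, 19, 19, 18, 18, 18, 18, 19, 21, 21]
scene y -58 [None, None, None, None, 6, 6, 6, 6, 6, 6, 6, 11, 13, 13, None, None, 22, 22, 21, 22, 22, 22, 25, None]
scene y -40 [5, 6, None, 8, None, None, None, None, None, None, 9, 12, 13, 19, 22, 22, 22, 22, 22, 22, 22, 23, 27, 25]
scene y -20 [7, 18, 19, 19, 19, 19, 19, 19, 18, None, 10, 12, 13, 18, 21, 21, 21, 22, 22, 22, 22, 22, 20, 21]
scene y 0 [12, 18, 12, 18, 19, 18, 18, 18, 7, 6, 7, 12, 13, 18, 22, 22, 22, 22, 22, 22, 22, 22, 20, 21]
scene y 20 [6, 6, 6, 6, 6, 6, 6, 6, 6, 6, 7, 12, 13, 20, 22, 22, 21, 21, 22, 21, 21, 22, 25, None]
scene y 40 [6, 6, 6, 6, 6, 6, 7, 6, 6, 7, 8, 13, 13, 19, 22, 22, 22, 22, 22, 22, 22, 23, 25, 25]
```

The carrier is home, square and flat, and stays put with the tool away. Now lay the lifter back on the bench.

jog_arm(motion=[[[0, 0, -0.2, 0, 0, 0, 1], [0, 0, -0.4, 0, 0, 0, 1], [-0.4, 0, -0.4, 0, 0, 0, 1], [-0.8, 0, -0.4, 0, 0, 0, 1], [-0.8, 0, -0.4, 0, 0, 0, 1]]])

```text
time_s: 17.85
tool_pos: [0.5369, 0.0327, 0.0916]
tool_rot: [179.9, 0.2, 92.8]
force: [-0.2, 0.0, -1.8]
grip_width: 0.0157
grasp_force: 60.0
```

```bash
python3 - <<'E'
from h import *
st(); plan([(.62,.01,.09,180,0,96.6),(.7046,-.0184,.09,180,0,100.1),(.7046,-.0184,.0372,180,0,100.1)])
E
```

```text
17.85 J [-256.7   -1.2   91.6] [1.7994e+02 1.6000e-01 9.2760e+01] F [-0.2   0.03 -1.82] T [-0.196  0.032  0.058]
[-0.267, 0.819, 0.018] [0.0003, 0.0009, -0.0213]
[-0.379, 0.808, 0.0] [-0.0, 0.0, -0.0194]
[0.0, -0.0, 0.528] [0.0, 0.0, 0.0]
```

jog_arm(motion=[[[-0.09, 0.27, 0, 0, 0, -0.007, 1], [-0.18, 0.55, 0, 0, 0, -0.014, 1], [-0.27, 0.82, 0, 0, 0, -0.02, 1], [-0.27, 0.82, 0, 0, 0, -0.02, 1]]])

```text
time_s: 18.25
tool_pos: [0.623, 0.0162, 0.0909]
tool_rot: [179.9, 0.1, 96.8]
force: [-0.7, -0.7, -1.0]
grip_width: 0.0154
grasp_force: 60.0
```

jog_arm(motion=[[[-0.12, 0.27, 0, 0, 0, -0.007, 1], [-0.25, 0.54, 0, 0, 0, -0.014, 1], [-0.38, 0.81, 0, 0, 0, -0.019, 1], [-0.38, 0.81, 0, 0, 0, -0.019, 1], [-0.38, 0.81, 0, 0, 0, -0.019, 1]]])

```text
time_s: 18.75
tool_pos: [0.7042, -0.0112, 0.0902]
tool_rot: [-179.9, -0.0, 100.2]
force: [-0.5, -0.4, -0.6]
grip_width: 0.0153
grasp_force: 60.0
```

jog_arm(motion=[[[0, 0, 0.2, 0, 0, 0, 1], [0, 0, 0.35, 0, 0, 0, 1], [0, 0, 0.5, 0, 0, 0, 1], [0, 0, 0.5, 0, 0, 0, 1], [0, 0, 0.5, 0, 0, 0, 1]]])

```text
time_s: 19.25
tool_pos: [0.7043, -0.0119, 0.0407]
tool_rot: [-180.0, -0.0, 100.2]
force: [-0.3, -1.0, -1.2]
grip_width: 0.0152
grasp_force: 60.0
```

```bash
python3 - <<'E'
from h import *
o=env.get_obs(); print(o['tool_pos'],o['tool_rot']);st()
E
```

```text
[ 0.70433776 -0.01188263  0.04072873] [-1.79950630e+02 -1.85440575e-02  1.00175868e+02]
19.25 J [-310.9 -165.7   40.7] [-1.7995e+02 -2.0000e-02  1.0018e+02] F [-0.27 -0.99 -1.23] T [-0.143  0.065 -0.04 ]
```

jog_arm(motion=[[[0, 0, 0.02, 0, 0, 0, 1], [0, 0, 0.04, 0, 0, 0, 1], [0, 0, 0.048, 0, 0, 0, 1], [0, 0, 0.048, 0, 0, 0, 1], [0, 0, 0.048, 0, 0, 0, 1]]])

```text
time_s: 19.75
tool_pos: [0.7049, -0.0123, 0.0364]
tool_rot: [180.0, -0.0, 100.2]
force: [-0.1, -0.6, -0.2]
grip_width: 0.0156
grasp_force: 60.0
```

jog_arm(motion=[[[0, 0, 0, 0, 0, 0, 0.6], [0, 0, 0, 0, 0, 0, 0.4], [0, 0, 0, 0, 0, 0, 0.2], [0, 0, 0, 0, 0, 0, 0], [0, 0, 0, 0, 0, 0, 0]]], grip_force=10)

```text
time_s: 20.25
tool_pos: [0.7049, -0.0122, 0.0364]
tool_rot: [180.0, -0.0, 100.2]
force: [-0.4, 1.0, 0.5]
grip_width: 0.0477
grasp_force: 0.0
```

jog_arm(motion=[[[0, 0, 0, 0, 0, 0, 0], [0, 0, 0, 0, 0, 0, 0], [0, 0, 0, 0, 0, 0, 0], [0, 0, 0, 0, 0, 0, 0], [0, 0, 0, 0, 0, 0, 0]]])

```text
time_s: 20.75
tool_pos: [0.7048, -0.0123, 0.0363]
tool_rot: [180.0, -0.0, 100.2]
force: [1.2, 0.1, -0.4]
grip_width: 0.0841
grasp_force: 0.0
```

jog_arm(motion=[[[0, 0, -0.2, 0, 0, 0, 0], [0, 0, -0.5, 0, 0, 0, 0], [0, 0, -0.9, 0, 0, 0, 0], [0, 0, -0.9, 0, 0, 0, 0], [0, 0, -0.9, 0, 0, 0, 0]]])

```text
time_s: 21.25
tool_pos: [0.7057, -0.0123, 0.1279]
tool_rot: [179.8, 0.0, 100.2]
force: [-0.1, -0.4, -0.3]
grip_width: 0.0871
grasp_force: 0.0
```

jog_arm(motion=[[[-0.2, -0.2, -0.5, 0, 0, 0, 0], [-0.2, -0.5, -0.9, 0, 0, 0, 0], [-0.2, -0.9, -0.9, 0, 0, 0, 0], [-0.2, -0.9, -0.9, 0, 0, 0, 0], [-0.2, -0.9, -0.9, 0, 0, 0, 0]]])

```text
time_s: 21.75
tool_pos: [0.6186, -0.0476, 0.2154]
tool_rot: [-180.0, -0.1, 100.1]
force: [0.5, -0.1, 0.3]
grip_width: 0.087
grasp_force: 0.0
```

```bash
python3 - <<'E'
from h import *
st(); snap('scene','sc9',s=1.4); prof('top')
E
```

```text
21.75 J [-341.7  -78.1  215.4] [-1.7995e+02 -9.0000e-02  1.0013e+02] F [ 0.49 -0.11  0.26] T [-0.032  0.067  0.016]
top y -58 [3, 3, 3, 3, 3, 3, 3, 4, 3, 3, 3, 10, 10, 18, 19, 19, 19, 18, 19, 18, 19, 18, 20, 20]
top y -40 [3, 3, 3, 3, 3, 3, 3, 3, 3, 3, 3, 10, 10, 18, 18, 19, 19, 19, 19, 18, 18, 19, 24, 21]
top y -20 [3, 4, 3, 3, 3, 3, 3, 3, 4, 3, 3, 10, 10, 19, 18, 18, 19, 19, 19, 18, 19, 17, 16, 19]
top y 0 [4, 4, 3, 3, 3, 3, 4, 3, 3, 3, 4, 10, 10, 19, 18, 18, 18, 18, 19, 18, 19, 17, 16, 18]
top y 20 [3, 3, 3, 3, 3, 3, 3, 3, 3, 3, 4, 10, 10, 19, 18, 19, 19, 18, 18, 19, 18, 19, 21, 22]
top y 40 [3, 3, 3, 3, 3, 3, 2, 3, 3, 3, 3, 10, 10, 18, 19, 19, 19, 18, 18, 18, 18, 19, 21, 22]
```

View pics/sc9.png

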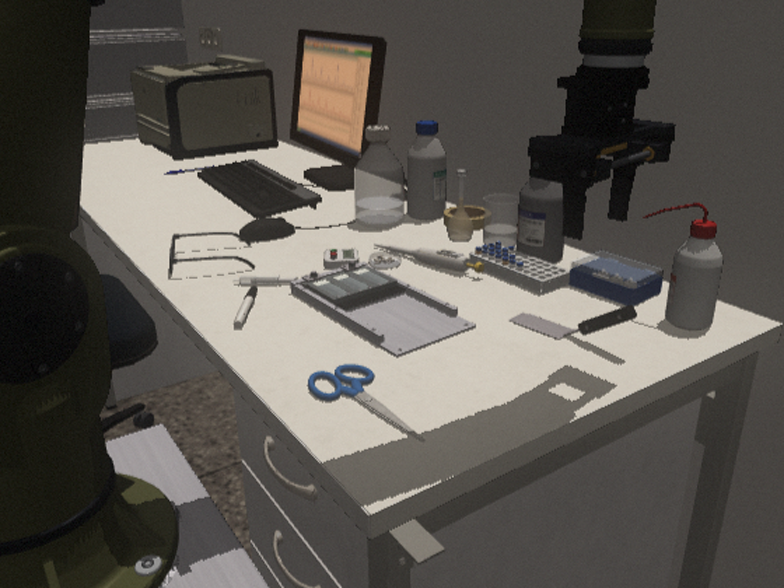

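The carrier lies face up and home in the jig at (345,285), and the lifter lies flat on the bench at (510–635, 310–340). Everything else is undisturbed and the arm is clear.

```bash
python3 -c "
from cell import env
print(env.sign_off())"
```

```text
the job is handed in; nothing more can be done
None
```

The carrier was tipped face up and pushed past the noses, square against the back stop. The lifter lies flat on the bench off the jig, and the job was handed in at about 22 s; no verdict was returned.

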